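# Take the green circuit board off the bench riser over its edge

## Task

Slide the green circuit board towards the robot until its near end sticks out about 4 cm over the front edge of the white riser, pinch it by that overhanging end and lift it off. Lay it flat in the black tray without dropping it, and let go. Leave the red board, the blue board and the solder spool where they are.

Things in the scene. Friction and masses are not known exactly. Their poses are not given: they have to be found in the camera images.
- green_mid (a point): Centre (half-way up) of the loose green bare circuit board, a rigid smooth plate 120 long (its x) x 50 wide (its y) x 3.2 mm thick, 36 g. It starts flat on the riser, -x end towards the front edge and 20 to 50 mm short of it, within 10 deg of square. Pressed lightly (5 N) with shut fingertips it slides with them. Red and blue boards of the same size lie 110 mm or more away.
- riser_edge (a point): Middle of the top front edge of the white riser, a fixed platform 80 mm high, 380 wide (its y), 270 deep (its x), top slab 18 mm thick. +x points away from the robot across the top: negative x is off the edge, over open bench 80 mm below; z up. At its back stands a loose silver solder spool, 48 mm across, 34 tall.
- tray_in (a point): Centre of the inner floor of the black open tray, fixed on the bench to the riser's +y side: inside 200 (its x) x 140 mm (its y), walls 4 mm thick, 14 mm above the inner floor, which lies 4 mm above the bench; z up.
Things that resemble listed ones, but are neither listed nor needed, are in the scene too. Of the things like the part that bears green_mid, leave any that is grey or yellow; of the rest the larger one is meant.

How it is judged (in metres and radians):
On the way, in this order (a step that is already met when the one before it is completed fails the run):
1. the green board, still lying on the riser, sticks out at least 25 mm over its front edge (x of green_mid in the frame of riser_edge below 0.035 m and z of green_mid in the frame of riser_edge between -0.004 and 0.008 m and angle between green_mid's own z axis and vertical below 0.12 rad and contact force between green and riser above 0.05 N), for 0.2 s.
2. the fingers hold the green board by its front (overhanging) half, its centre at least 20 mm above the riser's top and clear of the riser (contact force between the fingers and green above 0.3 N and x of the grasp point in the frame of green_mid below -0.008 m and z of green_mid in the frame of riser_edge above 0.02 m and contact force between green and riser below 0.01 N), for 0.1 s.
At the end, for the whole second after the job is handed in: The green board lies flat on the tray's floor inside the walls (centre within 50 mm of the tray's centre along each tray axis and no more than 6 mm above its floor, tilted less than 4.5 degrees), released and at rest; the red and blue boards and the spool are within 15 mm of where they started (x of green_mid in the frame of tray_in between -0.05 and 0.05 m and y of green_mid in the frame of tray_in between -0.05 and 0.05 m and z of green_mid in the frame of tray_in below 0.006 m and angle between green_mid's own z axis and vertical below 0.08 rad and linear speed of green below 0.02 m/s); the robot touches nothing.
It fails at once if the red board is moved more than 15 mm (distance of red from where it was at the start of the episode above 0.015 m).
It fails at once if the blue board is moved more than 15 mm (distance of blue from where it was at the start of the episode above 0.015 m).
It fails at once if the spool is moved more than 15 mm (distance of spool from where it was at the start of the episode above 0.015 m).
It fails at once if the green board is dropped or thrown (faster than 1 m/s without the fingers on it, as after a fall of 5 cm) (linear speed of green above 1 m/s and contact force between the fingers and green below 0.02 N).
It also fails if it takes over 56 s, if anything falls off the work surface, if the arm or the gripper's body presses on something with over 40 N, if the wrist force passes 120 N, or if a joint passes its speed limit or range.

## Robot

A 7-joint arm with a two-finger parallel gripper is mounted at the origin on the work surface. World frame = base frame: x ahead of the robot, y to its left, z up, the work surface at z = 0. Lengths are in m, angles in degrees, forces in N, time in s.
With the tool pointing down it reaches from about 0.425 to 0.875 m from the base axis. Payload 4.7 kg.
Tool frame: the origin (TCP) lies at the very end of the fingers, on their centre line; the grasp point (between the pads) lies 19 mm behind it; z points along the fingers, x is the direction in which the jaws open and shut, and the axes are right-handed (so a half turn about z gives the same grasp; the last joint's range is limited). The gripper opens to 87 mm and grips with 3 to 60 N. Pads are 19 mm wide; open, the fingers measure 117 mm over their backs; the gripper's body (75 mm by 190 mm) begins 51 mm behind the grasp point.
Start: joints at [-75.797, 18.392, -4.016, 83.108, 1.295, 78.541, -3.26], TCP at [0.151, 0.632, 0.184] pointing down, gripper open.
Joint ranges: [-163.93, 163.93], [-17.29, 119.83], [-79.2, 71.16], [3.27, 140.29], [-89.18, 269.18], [5.43, 117.66], [-154.24, 154.24]. Speed limits (degrees/s): [147.25, 147.25, 180, 180, 180, 180, 180].

## Interface

Orientations are given as [roll, pitch, yaw] about the fixed x, y, z axes, in that order (R = Rz(yaw) Ry(pitch) Rx(roll)).
In Python, from cell import sensors, vision, env gives the robot as it stands.
- The arm moves only by the shell command python3 -m inch 'ROWS' [OPENING] [FORCE]. ROWS is a JSON object of lists of equal length, an entry for each row: "dp": the shift along the tool's x, y, z in m, a list of three; "turn": the turn about the tool's z in degrees. A call has 1 to 8 rows; each row shifts and turns the commanded pose from where the row before left it, along the tool's axes as they then stand; what a row does not reach is not made up. A row lasts 1/8 s, in which the tool goes at most 62.5 mm and 10.7 degrees, less where a joint would pass 70% of its speed; a pose out of reach is approached as far as the arm can. A call is refused whole if a number of a shift passes 0.0625 or a number of a turn 10.7, either way. A call with a gripper value outside its range is refused whole. OPENING is the closure, from -1 (fully open) to 1 (shut), set as the call begins (- or left out, the last holds). The fingers move at their own pace and stop on an object; FORCE is the grip in N (left out, the last holds). Time passes only in rows, so rows that do not move let the fingers close. It gives the time, the measured TCP pose, the force and the opening at its end, in the units of the state.
- sensors.get_obs(): the state, without advancing time (a new reading comes with each control period).
- vision.read_camera(name): name is "side" or "top" or "wrist"; returns the picture (384x512x3 uint8, blue, green, red); there is no depth.
- vision.get_calibration(name): a dict with "K" (3x3 intrinsics, pixels), "k1" (the pictures are not rectified: a ray, as slopes to the right and down, at radius r is drawn at 1 + k1 r^2 times it, then the intrinsics apply), "pose" (4x4, takes a point from camera to world coordinates). Camera axes: x right, y down, z forward; pixel columns grow to the right and rows downward; lengths in m; the calibration is good to about 2 mm. A picture is of the moment at which its call begins: read the wrist's pose just before it. get_calibration takes no time and is no camera call; for the wrist camera it gives the pose at the moment of the call.
- env.sign_off(): hands the job in, once; it reports no verdict.
The state is a dict: "time_s": time; "qpos": joint angles; "joint_velocities": joint speeds; "effort": joint torques, N m; "tool_pos": TCP position; "tool_rot": TCP orientation; "force": force on the tool from outside, world axes, zero at the start; "wrist_torque": the same for the moment, N m; "grip_width": finger opening in m.
Only numpy, scipy, OpenCV 4.12 (cv2) and the standard library are available. Lean on these libraries where they do the work, as an engineer would, in place of code of your own. Each camera call takes 0.05 s, during which the arm holds its last target.

## Working session

There is one attempt and no reset: what is moved stays moved. The work goes in short steps, Python scripts to look and compute and a shell command to move; the robot and the scene stay as the last step left them, time stands still between calls to the robot, and variables do not carry over. Pictures are saved under pics/ and viewed, and the job is handed in when it is done.

```bash
ls; mkdir -p pics; cat > h.py <<'E'
import numpy as np, cv2
from cell import sensors, vision, env
def px2w(cal,uv,z):
    K=np.array(cal["K"]);k1=cal["k1"];T=np.array(cal["pose"])
    d=np.linalg.inv(K)@np.array([uv[0],uv[1],1.0]);d=d[:2]/d[2]
    r=np.linalg.norm(d);u=r
    for _ in range(50):u=r/(1+k1*u*u)
    d=d*(u/r if r>0 else 1)
    w=T[:3,:3]@np.array([d[0],d[1],1]);o=T[:3,3]
    return o+w*(z-o[2])/w[2]
def w2px(cal,p):
    K=np.array(cal["K"]);T=np.array(cal["pose"])
    c=T[:3,:3].T@(np.array(p)-T[:3,3]);d=c[:2]/c[2];d=d*(1+cal["k1"]*(d@d))
    return (K@np.array([d[0],d[1],1]))[:2]
E
python3 - <<'E'
from h import *
for n in ["top","side","wrist"]:
    c=vision.get_calibration(n);cv2.imwrite(f"pics/{n}0.png",vision.read_camera(n));print(n,np.round(c["pose"],3).tolist(),c["K"],c["k1"])
o=sensors.get_obs();print(o)
E
```

```text
pics
top [[0.028, -0.999, 0.041, 0.516], [-1.0, -0.029, -0.012, -0.05], [0.013, -0.041, -0.999, 1.328], [0.0, 0.0, 0.0, 1.0]] [[433.9704399    0.         262.83058603]
 [  0.         433.9704399  188.27786679]
 [  0.           0.           1.        ]] -0.10037225753379815
side [[0.666, -0.394, 0.633, -0.044], [-0.746, -0.349, 0.568, -0.647], [-0.003, -0.85, -0.526, 0.605], [0.0, 0.0, 0.0, 1.0]] [[386.64889127   0.         252.17666323]
 [  0.         386.64889127 183.79453736]
 [  0.           0.           1.        ]] -0.13330685124989594
wrist [[0.232, 0.943, 0.24, 0.085], [0.973, -0.224, -0.058, 0.648], [-0.001, 0.247, -0.969, 0.384], [0.0, 0.0, 0.0, 1.0]] [[275.67000704   0.         251.20042854]
 [  0.         275.67000704 192.01844005]
 [  0.           0.           1.        ]] -3.466662558015081e-05
{'time_s': 0.15, 'qpos': array([-75.79681035,  18.4274271 ,  -4.01604955,  83.15872664,
         1.29675564,  78.54088105,  -3.26100592]), 'joint_velocities': array([ 0.02294891, -0.07472672,  0.02214197, -0.23474055, -0.0244793 ,
        0.14328562,  0.01139069]), 'effort': array([-1.27298722e-04, -4.91798329e+01, -4.04650094e-01, -3.12876248e+01,
       -6.39253249e-02,  4.04423755e-02,  1.25732149e-04]), 'tool_pos': array([0.15053111, 0.63184512, 0.1831352 ]), 'tool_rot': array([1.79993358e+02, 8.17181224e-02, 7.66060321e+01]), 'force': array([-0.52921949,  0.44568208,  0.3278539 ]), 'wrist_torque': array([-0.04135008, -0.0998327 , -0.04692685]), 'grip_width': 0.08711400187551169}
```

View pics/top0.png

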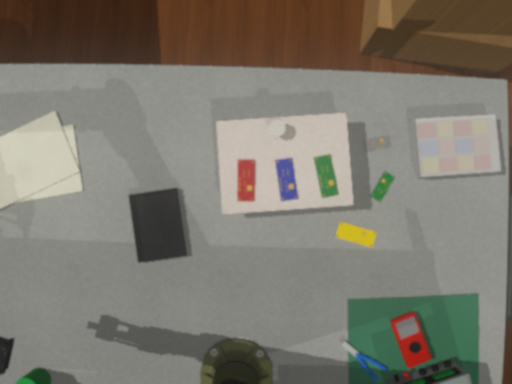

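View pics/side0.png

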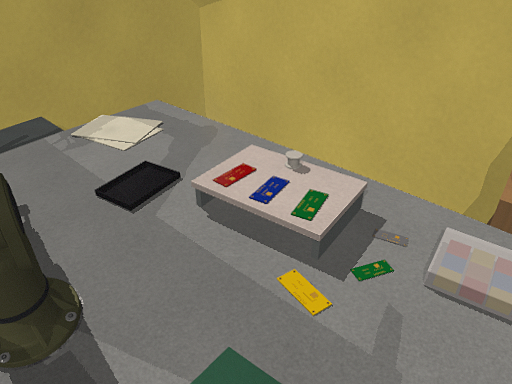

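```bash
python3 - <<'E'
import cv2
a=cv2.imread("pics/top0.png")
cv2.imwrite("pics/c1.png",cv2.resize(a[105:225,205:365],None,fx=5,fy=5,interpolation=cv2.INTER_CUBIC))
cv2.imwrite("pics/c2.png",cv2.resize(a[180:270,120:200],None,fx=6,fy=6,interpolation=cv2.INTER_CUBIC))
a=cv2.imread("pics/side0.png")
cv2.imwrite("pics/c3.png",cv2.resize(a[140:260,180:380],None,fx=4,fy=4,interpolation=cv2.INTER_CUBIC))
E
```

```text
(no output)
```

View pics/c1.png

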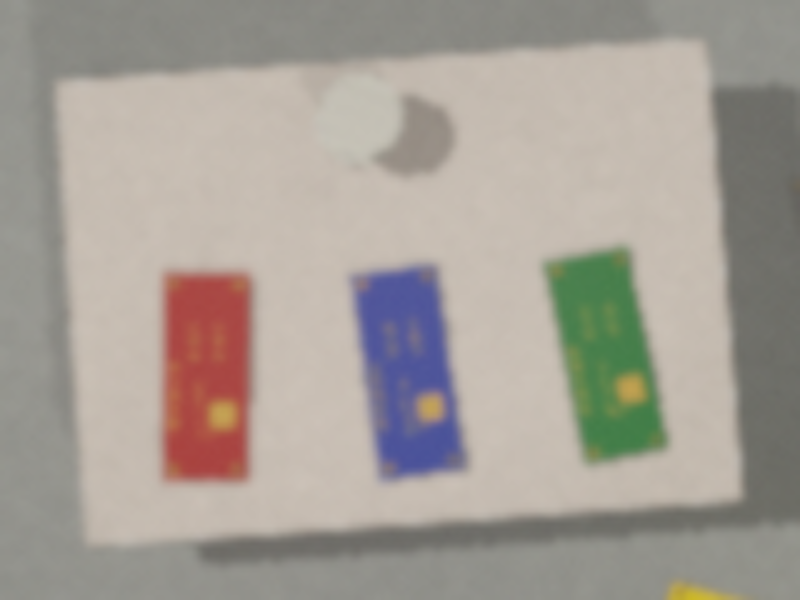

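View pics/c2.png

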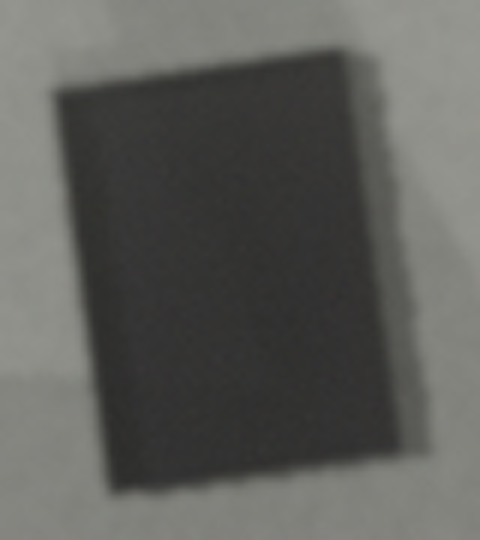

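View pics/c3.png

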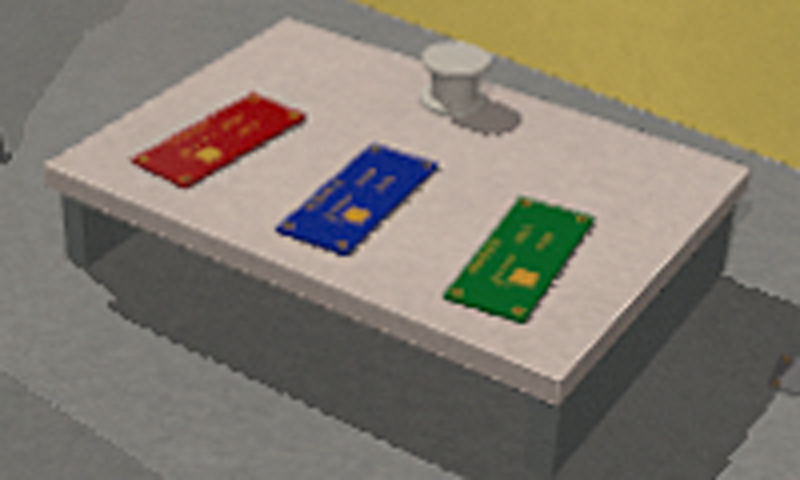

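The top crop shows the green board with corners (crop px) (545,262),(628,248),(666,445),(585,462), the riser corners, the tray rim; the smaller green board lies on the bench and is a decoy.

```bash
python3 - <<'E'
from h import *
c=vision.get_calibration("top")
def q(L,x0,y0,s,z): return np.array([px2w(c,(x0+(x+.5)/s-.5,y0+(y+.5)/s-.5),z)[:2] for x,y in L])
G=q([(545,262),(628,248),(666,445),(585,462)],205,105,5,.083)
R=q([(55,80),(706,40),(743,500),(88,545)],205,105,5,.080)
T=q([(55,92),(345,48),(400,455),(110,493)],120,180,6,.018)
S=q([(358,125)],205,105,5,.114)
B=q([(350,273),(436,264),(466,468),(382,478)],205,105,5,.083)
for n,P in zip("GRTB",[G,R,T,B]):
    a=(P[0]+P[1]-P[2]-P[3]); print(n,P.round(4).tolist(),"c",P.mean(0).round(4),"yaw",np.degrees(np.arctan2(a[1],a[0])).round(2),"L",np.linalg.norm(a)/2,"W",np.linalg.norm(P[0]-P[1]),np.linalg.norm(P[2]-P[3]))
print("spool",S)
cs=vision.get_calibration("side")
for x,y in [(523,196),(596,213),(523,322),(445,295),(560,400),(45,180)]:
    print(px2w(cs,(180+(x+.5)/4-.5,140+(y+.5)/4-.5),.083 if x<600 and y<330 and x>100 else .08).round(4))
E
```

```text
G [[0.6625, -0.2089], [0.6721, -0.2571], [0.5586, -0.2815], [0.5475, -0.2347]] c [ 0.6102 -0.2456] yaw 12.4 L 0.11695159080609664 W 0.04907765804655167 0.04809955559826214
R [[0.7606, 0.0778], [0.7965, -0.3014], [0.5282, -0.3278], [0.4918, 0.0498]] c [ 0.6443 -0.1254] yaw 5.78 L 0.269973468512637 W 0.3809181535531639 0.37930200316878593
T [[0.5386, 0.341], [0.5651, 0.1939], [0.3615, 0.1594], [0.3373, 0.3059]] c [0.4506 0.2501] yaw 9.77 L 0.20545263831607252 W 0.1494839067928985 0.14843203642073483
B [[0.6526, -0.0963], [0.6594, -0.1458], [0.5422, -0.1661], [0.5351, -0.1179]] c [ 0.5973 -0.1315] yaw 10.09 L 0.11923891774188726 W 0.049965503870220064 0.048698336684592246
spool [[ 0.73332973 -0.09746843]]
[ 0.6642 -0.2087  0.083 ]
[ 0.6781 -0.2541  0.083 ]
[ 0.5553 -0.2836  0.083 ]
[ 0.547  -0.2354  0.083 ]
[ 0.5154 -0.3351  0.08  ]
[0.4797 0.0358 0.08  ]
```

```bash
cat >> h.py <<'E'
def plan(wps, yaw, maxd=.06, maxt=10.5, digits=3):
    "wps world positions; final yaw; prints rows (tool axes)"
    o=sensors.get_obs(); p=np.array(o["tool_pos"]);y0=o["tool_rot"][2]
    seg=[]; 
    d=[np.linalg.norm(np.subtract(b,a)) for a,b in zip([p]+wps[:-1],wps)]
    dy=(yaw-y0+180)%360-180
    N=max(int(np.ceil(sum(d)/maxd)),int(np.ceil(abs(dy)/maxt)),1)
    s=np.r_[0,np.cumsum(d)];P=np.vstack([p]+[np.array(w) for w in wps])
    pts=np.array([[np.interp(t,s,P[:,k]) for k in range(3)] for t in np.linspace(0,s[-1],N+1)[1:]])
    cur=p.copy();y=y0;dps=[];ts=[]
    for w in pts:
        a=np.radians(y);D=w-cur
        l=np.round([np.cos(a)*D[0]+np.sin(a)*D[1],np.sin(a)*D[0]-np.cos(a)*D[1],-D[2]],digits)
        dps.append(l.tolist());t=-round(dy/N,1);ts.append(t)
        cur=cur+np.array([np.cos(a)*l[0]+np.sin(a)*l[1],np.sin(a)*l[0]-np.cos(a)*l[1],-l[2]]);y-=t
    print(N,"from",p.round(4),round(y0,2))
    for i in range(0,N,8):print('{"dp":%s,"turn":%s}'%(dps[i:i+8],ts[i:i+8]))
    print("end",cur.round(4),y)
E
python3 -c "
from h import *
plan([[.45,.28,.19],[.612,-.243,.19]],-77.6)"; python3 -m inch --help | head
```

```text
17 from [0.1505 0.6318 0.1831] 76.61
{"dp":[[-0.035, 0.048, -0.001], [-0.027, 0.053, -0.001], [-0.019, 0.056, -0.001], [-0.009, 0.059, -0.001], [0.001, 0.059, -0.0], [0.009, 0.059, -0.001], [0.019, 0.056, -0.001], [0.022, 0.054, -0.001]],"turn":[np.float64(9.1), np.float64(9.1), np.float64(9.1), np.float64(9.1), np.float64(9.1), np.float64(9.1), np.float64(9.1), np.float64(9.1)]}
{"dp":[[0.014, 0.058, 0.0], [0.023, 0.055, 0.0], [0.031, 0.051, 0.0], [0.039, 0.045, 0.0], [0.045, 0.038, 0.0], [0.051, 0.031, 0.0], [0.055, 0.022, 0.0], [0.058, 0.013, 0.0]],"turn":[np.float64(9.1), np.float64(9.1), np.float64(9.1), np.float64(9.1), np.float64(9.1), np.float64(9.1), np.float64(9.1), np.float64(9.1)]}
{"dp":[[0.059, 0.004, 0.0]],"turn":[np.float64(9.1)]}
end [ 0.6122 -0.243   0.1901] -78.09396794109058invalid input: not JSON, or not a number
```

```bash
python3 -m inch '{"dp":[[-0.035,0.048,-0.001],[-0.027,0.053,-0.001],[-0.019,0.056,-0.001],[-0.009,0.059,-0.001],[0.001,0.059,0],[0.009,0.059,-0.001],[0.019,0.056,-0.001],[0.022,0.054,-0.001]],"turn":[9.1,9.1,9.1,9.1,9.1,9.1,9.1,9.1]}' 1 10
```

```text
time_s: 1.15
tool_pos: [0.4546, 0.2666, 0.1909]
tool_rot: [-180.0, -0.0, 3.5]
force: [0.4, 0.6, 0.7]
grip_width: 0.0151
```

```bash
python3 -m inch '{"dp":[[0.014,0.058,0],[0.023,0.055,0],[0.031,0.051,0],[0.039,0.045,0],[0.045,0.038,0],[0.051,0.031,0],[0.055,0.022,0],[0.058,0.013,0]],"turn":[9.1,9.1,9.1,9.1,9.1,9.1,9.1,9.1]}' && python3 -m inch '{"dp":[[0.059,0.004,0],[0,0,0],[0,0,0]],"turn":[9.1,0,0]}' && python3 - <<'E'
from h import *
import json
c=vision.get_calibration("wrist");cv2.imwrite("pics/w1.png",vision.read_camera("wrist"))
json.dump({k:np.array(v).tolist() for k,v in c.items()},open("w1.json","w"))
o=sensors.get_obs();print(o["tool_pos"],o["tool_rot"],o["qpos"],np.round(c["pose"],3).tolist())
E
```

```text
time_s: 2.15
tool_pos: [0.5953, -0.1873, 0.1909]
tool_rot: [-180.0, 0.0, -69.2]
force: [0.7, 0.2, -0.1]
grip_width: 0.0004
time_s: 2.52
tool_pos: [0.612, -0.242, 0.1903]
tool_rot: [179.9, 0.1, -78.1]
force: [-0.2, 0.3, 0.3]
grip_width: 0.0003
[ 0.61243507 -0.24092593  0.19058154] [ 1.79997365e+02  8.30970414e-02 -7.79773172e+01] [-15.48923644  24.07469615  47.17123509  82.73573022 -17.69991823
  80.87363065 -45.98468664] [[0.207, -0.947, -0.244, 0.678], [-0.978, -0.201, -0.049, -0.228], [-0.002, 0.249, -0.968, 0.392], [0.0, 0.0, 0.0, 1.0]]
```

View pics/w1.png

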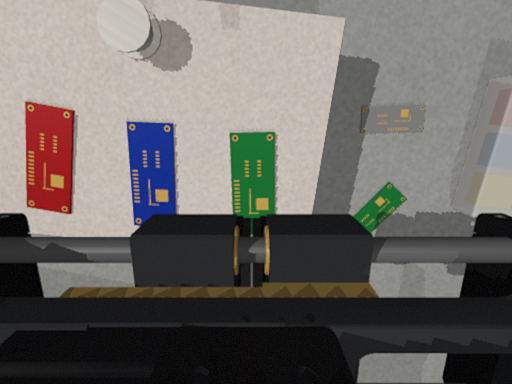

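```bash
python3 - <<'E'
from h import *
import json
a=cv2.imread("pics/w1.png")
cv2.imwrite("pics/w1c.png",cv2.resize(a[120:240,215:295],None,fx=5,fy=5,interpolation=cv2.INTER_CUBIC))
E
```

```text
(no output)
```

View pics/w1c.png

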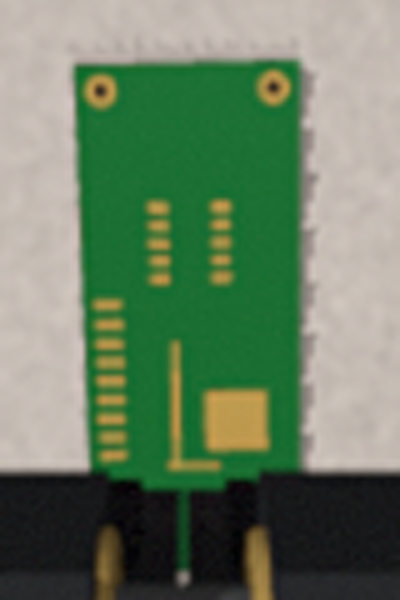

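```bash
python3 - <<'E'
from h import *
import json
c=json.load(open("w1.json"))
f=lambda x,y:px2w(c,(215+(x+.5)/5-.5,120+(y+.5)/5-.5),.0832)[:2]
A,B,L,R=f(75,65),f(300,62),f(90,465),f(301,465)
print(A,B,L,R,np.linalg.norm(A-B))
w=A-B;yaw=np.degrees(np.arctan2(-w[0],w[1]));dl=A-L;dr=B-R
print(yaw,[np.degrees(np.arctan2(d[1],d[0])) for d in(dl,dr)])
y=np.radians(12);print("centre",(A+B)/2-.06*np.array([np.cos(y),np.sin(y)]))
# riser right edge: 
for u,v in [(345,17),(311,214)]: print(px2w(c,(u,v),.08))
E
```

```text
[ 0.66134881 -0.20659892] [ 0.67216203 -0.2546421 ] [ 0.57149374 -0.22735894] [ 0.58180757 -0.27598373] 0.04924503437258386
12.684361041417086 [np.float64(13.009288443587206), np.float64(13.289631311331325)]
centre [ 0.60806657 -0.24309521]
[ 0.79650948 -0.29832227  0.08      ]
[ 0.58804094 -0.31905475  0.08      ]
```

```bash
python3 -m inch '{"dp":[[0,0,0.04],[0,0,0.04],[0,0,0.018],[0,0,0],[0,0,0.002],[0,0,0]],"turn":[0,0,0,0,0,0]}' && python3 -m inch '{"dp":[[0,0,0.002],[0,0,0]],"turn":[0,0]}' && python3 -m inch '{"dp":[[0,0,0.002],[0,0,0]],"turn":[0,0]}'
```

```text
time_s: 3.32
tool_pos: [0.6132, -0.2428, 0.0925]
tool_rot: [-179.9, -0.1, -78.1]
force: [-0.7, 0.3, 0.4]
grip_width: 0.0006
time_s: 3.58
tool_pos: [0.6124, -0.2426, 0.0891]
tool_rot: [-180.0, 0.0, -78.1]
force: [-0.3, -0.2, 0.1]
grip_width: 0.0008
time_s: 3.82
tool_pos: [0.6122, -0.2424, 0.0867]
tool_rot: [180.0, 0.0, -78.1]
force: [0.2, 1.1, -0.2]
grip_width: 0.0007
```

```bash
for i in 1 2 ; do python3 -m inch '{"dp":[[0,0,0.001],[0,0,0]],"turn":[0,0]}';done; python3 -m inch '{"dp":[[0,0,0.001],[0,0,0]],"turn":[0,0]}'
```

```text
time_s: 4.08
tool_pos: [0.6122, -0.2424, 0.0858]
tool_rot: [180.0, 0.0, -78.1]
force: [0.3, -0.6, -0.1]
grip_width: 0.0004
time_s: 4.32
tool_pos: [0.6122, -0.2424, 0.0849]
tool_rot: [180.0, 0.0, -78.1]
force: [0.4, -0.1, 0.1]
grip_width: 0.0003
time_s: 4.58
tool_pos: [0.6122, -0.2425, 0.0839]
tool_rot: [180.0, 0.0, -78.1]
force: [-0.3, -1.1, 0.6]
grip_width: 0.0004
```

```bash
python3 -m inch '{"dp":[[0,0,0.001],[0,0,0]],"turn":[0,0]}'
```

```text
time_s: 4.82
tool_pos: [0.6123, -0.2425, 0.0829]
tool_rot: [180.0, 0.0, -78.1]
force: [-0.3, -0.2, 0.9]
grip_width: 0.0007
```

```bash
python3 -m inch '{"dp":[[0,0,0.0005],[0,0,0]],"turn":[0,0]}';  python3 -m inch '{"dp":[[0,0,0.0005],[0,0,0]],"turn":[0,0]}'
```

```text
time_s: 5.08
tool_pos: [0.6123, -0.2425, 0.0824]
tool_rot: [-180.0, 0.0, -78.1]
force: [0.0, 0.4, 0.1]
grip_width: 0.0006
time_s: 5.32
tool_pos: [0.6123, -0.2425, 0.0819]
tool_rot: [180.0, 0.0, -78.1]
force: [0.1, -1.0, -0.3]
grip_width: 0.0005
```

```bash
for i in 1; do python3 -m inch '{"dp":[[0,0,0.0005],[0,0,0]],"turn":[0,0]}'; done; python3 -m inch '{"dp":[[0,0,0.0005],[0,0,0]],"turn":[0,0]}'; python3 -m inch '{"dp":[[0,0,0.0005],[0,0,0]],"turn":[0,0]}'
```

```text
time_s: 5.58
tool_pos: [0.6123, -0.2425, 0.0814]
tool_rot: [180.0, 0.0, -78.1]
force: [-0.5, -0.4, -1.6]
grip_width: 0.0004
time_s: 5.82
tool_pos: [0.6123, -0.2425, 0.0809]
tool_rot: [-180.0, 0.0, -78.1]
force: [0.6, 0.3, 0.9]
grip_width: 0.0008
time_s: 6.08
tool_pos: [0.6123, -0.2425, 0.0804]
tool_rot: [-180.0, 0.0, -78.1]
force: [-0.3, -0.8, 0.6]
grip_width: 0.0006
```

```bash
python3 -m inch '{"dp":[[0,0,0.0005],[0,0,0]],"turn":[0,0]}'; python3 -m inch '{"dp":[[0,0,0.0005],[0,0,0]],"turn":[0,0]}'; python3 - <<'E'
from h import *
a=vision.read_camera("side");cv2.imwrite("pics/s1.png",cv2.resize(a[150:250,260:380],None,fx=5,fy=5,interpolation=cv2.INTER_CUBIC))
E
```

```text
time_s: 6.32
tool_pos: [0.6123, -0.2425, 0.0799]
tool_rot: [-180.0, 0.0, -78.1]
force: [0.2, -1.2, -0.0]
grip_width: 0.0002
time_s: 6.58
tool_pos: [0.6123, -0.2425, 0.0794]
tool_rot: [-180.0, 0.0, -78.1]
force: [0.2, 0.1, -0.2]
grip_width: 0.0005
```

View pics/s1.png

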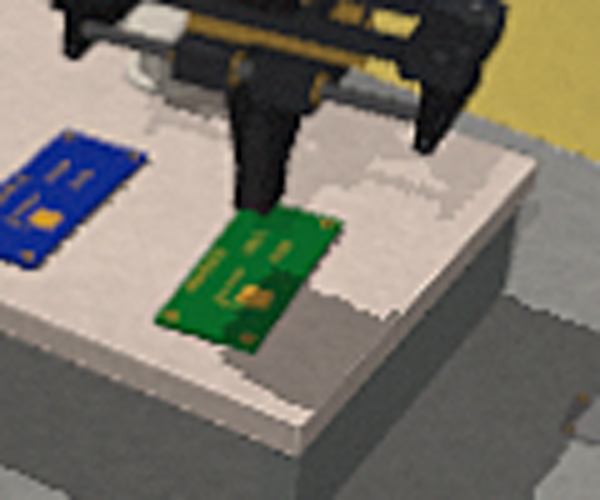

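```bash
python3 - <<'E'
from h import *
c=vision.get_calibration("side")
f=lambda p:((w2px(c,p)-[260,150]+.5)*5-.5).round()
print(f([.6123,-.2425,.0794]),f([.6123,-.2425,.1]),f([.6123,-.2425,.11]),f([.608,-.244,.083]))
u=(260+(258+.5)/5-.5,150+(212+.5)/5-.5)
for z in(.083,.09,.1,.11,.12):print(z,px2w(c,u,z))
o=sensors.get_obs();print(o["tool_pos"],o["qpos"])
E
```

```text
[250. 270.] [253. 234.] [255. 217.] [248. 269.]
0.083 [ 0.65262093 -0.2191572   0.083     ]
0.09 [ 0.64328095 -0.22488863  0.09      ]
0.1 [ 0.62993813 -0.23307639  0.1       ]
0.11 [ 0.61659531 -0.24126415  0.11      ]
0.12 [ 0.60325248 -0.24945191  0.12      ]
[ 0.61227983 -0.24249563  0.07941942] [-14.27205946  28.56500043  44.97546989  90.46843154 -21.11144891
  69.79374077 -43.50290922]
```

```bash
python3 - <<'E'
from h import *
a=vision.read_camera("top");cv2.imwrite("pics/t1.png",cv2.resize(a[130:240,260:380],None,fx=5,fy=5,interpolation=cv2.INTER_CUBIC))
cv2.imwrite("pics/w2.png",vision.read_camera("wrist"))
c=vision.get_calibration("top")
f=lambda p:((w2px(c,p)-[260,130]+.5)*5-.5).round()
print(f([.6123,-.2425,.0794]),f([.6123,-.2425,.11]))
c=vision.get_calibration("wrist")
print([w2px(c,[.6123,-.2425,z]).round() for z in(.08,.11)])
E
```

```text
[325. 226.] [333. 222.]
[array([252., 212.]), array([252., 227.])]
```

View pics/t1.png

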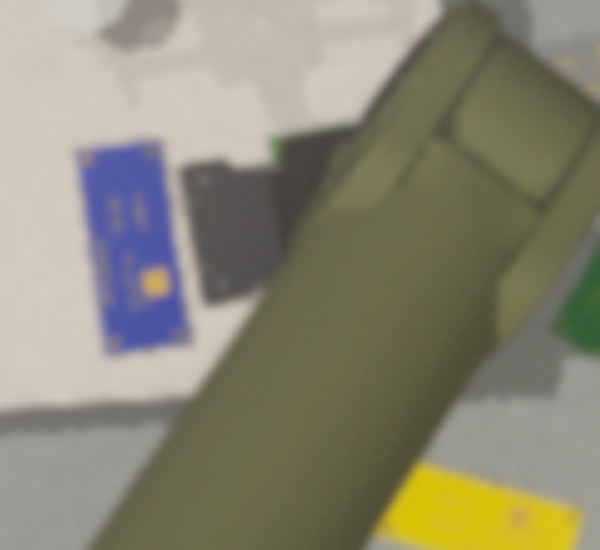

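View pics/w2.png

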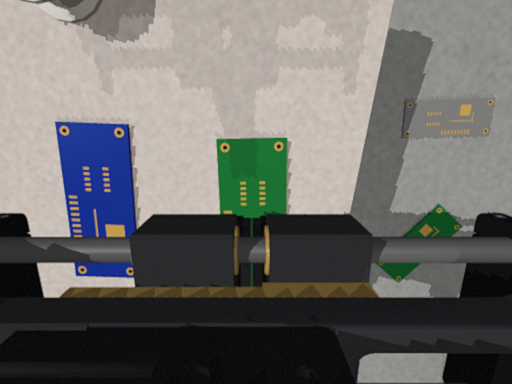

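```bash
python3 - <<'E'
from h import *
a=vision.read_camera("side");cv2.imwrite("pics/s2.png",cv2.resize(a[60:240,230:400],None,fx=4,fy=3.3333,interpolation=cv2.INTER_CUBIC))
a=cv2.imread("pics/w2.png");cv2.imwrite("pics/w2c.png",cv2.resize(a[130:270,190:310],None,fx=5,fy=4,interpolation=cv2.INTER_CUBIC))
E
```

```text
(no output)
```

View pics/s2.png

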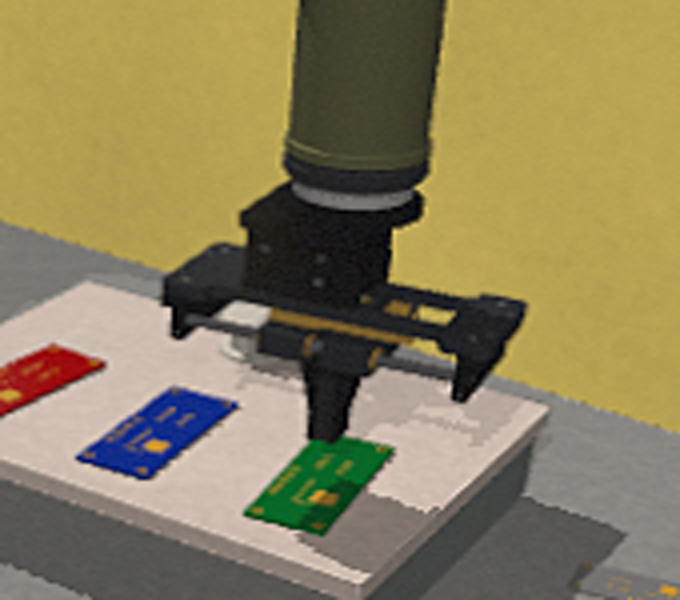

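View pics/w2c.png

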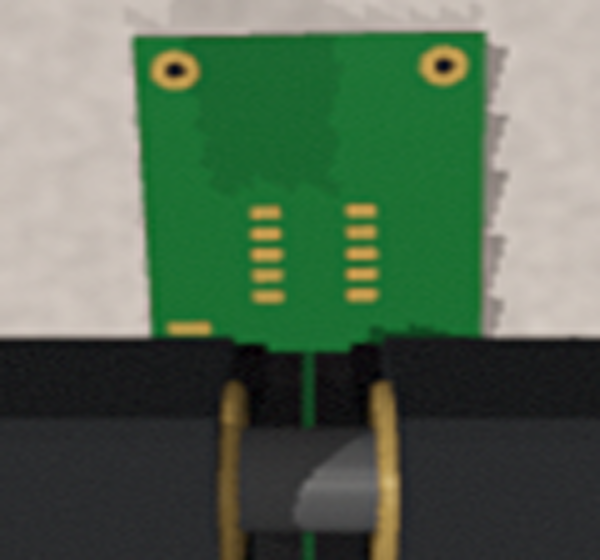

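Side view: the fingertip (crop px 258,212) is about 30 mm above the board although the reported TCP is at 0.079. So the reported TCP lies ~30 mm beyond the real tip; I'll go down until contact by force.

```bash
python3 -m inch '{"dp":[[0,0,0.006],[0,0,0.005],[0,0,0.005],[0,0,0]],"turn":[0,0,0,0]}';python3 -m inch '{"dp":[[0,0,0.002],[0,0,0]],"turn":[0,0]}';python3 -m inch '{"dp":[[0,0,0.002],[0,0,0]],"turn":[0,0]}';  python3 - <<'E'
from h import *
a=vision.read_camera("side");cv2.imwrite("pics/s3.png",cv2.resize(a[150:250,260:380],None,fx=5,fy=5,interpolation=cv2.INTER_CUBIC))
E
```

```text
time_s: 7.28
tool_pos: [0.6119, -0.2423, 0.0627]
tool_rot: [179.9, 0.0, -78.1]
force: [0.3, -0.5, -0.0]
grip_width: 0.0004
time_s: 7.52
tool_pos: [0.6123, -0.2425, 0.0614]
tool_rot: [180.0, 0.0, -78.1]
force: [0.7, 1.0, 1.1]
grip_width: 0.0006
time_s: 7.78
tool_pos: [0.6122, -0.2424, 0.0593]
tool_rot: [180.0, 0.0, -78.1]
force: [-0.1, 0.4, 0.5]
grip_width: 0.0004
```

View pics/s3.png

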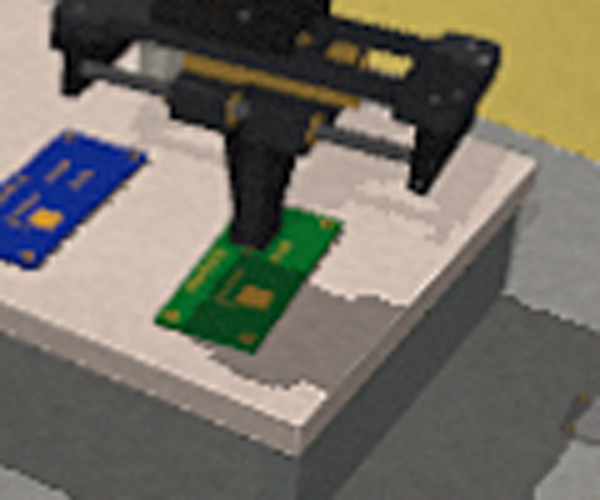

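Tip at crop row ~247, ~20 px (≈10 mm) still to go.

```bash
python3 -m inch '{"dp":[[0,0,0.005],[0,0,0]],"turn":[0,0]}';python3 -m inch '{"dp":[[0,0,0.002],[0,0,0]],"turn":[0,0]}';python3 -m inch '{"dp":[[0,0,0.001],[0,0,0]],"turn":[0,0]}'
```

```text
time_s: 8.07
tool_pos: [0.6119, -0.2422, 0.0538]
tool_rot: [180.0, 0.0, -78.1]
force: [0.1, -0.0, -0.5]
grip_width: 0.0003
time_s: 8.32
tool_pos: [0.6122, -0.2424, 0.0523]
tool_rot: [180.0, 0.0, -78.1]
force: [-0.5, -0.1, 0.1]
grip_width: 0.0006
time_s: 8.57
tool_pos: [0.6123, -0.2425, 0.0514]
tool_rot: [-180.0, 0.0, -78.1]
force: [0.7, -0.2, 0.0]
grip_width: 0.0004
```

```bash
python3 -m inch '{"dp":[[0,0,0.001],[0,0,0]],"turn":[0,0]}'
```

```text
time_s: 8.82
tool_pos: [0.6123, -0.2424, 0.0504]
tool_rot: [180.0, 0.0, -78.1]
force: [0.2, 0.2, 0.2]
grip_width: 0.0004
```

```bash
python3 -m inch '{"dp":[[0,0,0.0005],[0,0,0]],"turn":[0,0]}'
```

```text
time_s: 9.07
tool_pos: [0.6123, -0.2425, 0.0499]
tool_rot: [-180.0, 0.0, -78.1]
force: [-0.1, -0.1, 0.4]
grip_width: 0.0005
```

```bash
python3 -m inch '{"dp":[[0,0,0.0005],[0,0,0]],"turn":[0,0]}'
```

```text
time_s: 9.32
tool_pos: [0.6123, -0.2424, 0.0494]
tool_rot: [-180.0, 0.0, -78.1]
force: [1.1, -0.7, -0.3]
grip_width: 0.0004
```

```bash
python3 -m inch '{"dp":[[0,0,0.0005],[0,0,0]],"turn":[0,0]}'; python3 - <<'E'
from h import *
a=vision.read_camera("side");cv2.imwrite("pics/s4.png",cv2.resize(a[150:250,260:380],None,fx=5,fy=5,interpolation=cv2.INTER_CUBIC))
E
```

```text
time_s: 9.57
tool_pos: [0.6122, -0.2425, 0.0489]
tool_rot: [180.0, 0.0, -78.1]
force: [-0.3, 0.5, -0.5]
grip_width: 0.0005
```

View pics/s4.png

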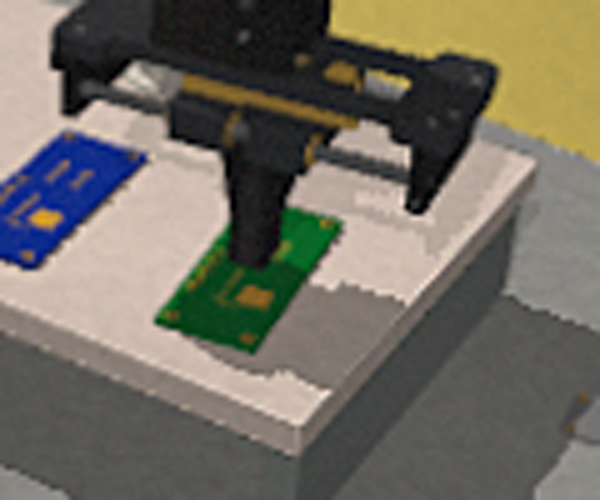

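Tip at crop row ~267; the near edge of a 19 mm finger in contact would be at ~275-278, so a few mm remain.

```bash
python3 -m inch '{"dp":[[0,0,0.001],[0,0,0]],"turn":[0,0]}'
```

```text
time_s: 9.88
tool_pos: [0.6122, -0.2424, 0.0478]
tool_rot: [180.0, 0.0, -78.1]
force: [-0.6, -0.1, -0.2]
grip_width: 0.0004
```

```bash
python3 -m inch '{"dp":[[0,0,0.001],[0,0,0]],"turn":[0,0]}'
```

```text
time_s: 10.12
tool_pos: [0.6122, -0.2424, 0.0468]
tool_rot: [180.0, 0.0, -78.1]
force: [0.1, -0.4, 0.9]
grip_width: 0.0007
```

```bash
python3 -m inch '{"dp":[[0,0,0.0005],[0,0,0]],"turn":[0,0]}'
```

```text
time_s: 10.38
tool_pos: [0.6123, -0.2425, 0.0464]
tool_rot: [-180.0, 0.0, -78.1]
force: [0.1, 0.7, 0.6]
grip_width: 0.0005
```

```bash
python3 -m inch '{"dp":[[0,0,0.0005],[0,0,0]],"turn":[0,0]}'
```

```text
time_s: 10.62
tool_pos: [0.6123, -0.2425, 0.0459]
tool_rot: [-180.0, 0.0, -78.1]
force: [0.5, -0.3, 0.7]
grip_width: 0.0004
```

```bash
python3 -m inch '{"dp":[[0,0,0.0005],[0,0,0]],"turn":[0,0]}'
```

```text
time_s: 10.88
tool_pos: [0.6123, -0.2425, 0.0454]
tool_rot: [180.0, 0.0, -78.1]
force: [-0.5, -0.8, -0.1]
grip_width: 0.0006
```

```bash
python3 -m inch '{"dp":[[0,0,0.0005],[0,0,0]],"turn":[0,0]}'
```

```text
time_s: 11.12
tool_pos: [0.6123, -0.2425, 0.0451]
tool_rot: [-180.0, 0.0, -78.1]
force: [0.3, 0.7, 1.2]
grip_width: 0.0001
```

```bash
python3 -m inch '{"dp":[[0,0,0.0005],[0,0,0]],"turn":[0,0]}'
```

```text
time_s: 11.38
tool_pos: [0.6124, -0.2425, 0.0451]
tool_rot: [-180.0, 0.0, -78.1]
force: [-2.2, 1.8, 5.1]
grip_width: 0.0002
```

```bash
python3 -m inch '{"dp":[[0,0,0.0005],[0,0,0]],"turn":[0,0]}'; python3 - <<'E'
from h import *
a=vision.read_camera("side");cv2.imwrite("pics/s5.png",cv2.resize(a[180:230,280:350],None,fx=9,fy=9,interpolation=cv2.INTER_CUBIC))
a=vision.read_camera("wrist");cv2.imwrite("pics/w5.png",cv2.resize(a[130:270,190:310],None,fx=5,fy=4,interpolation=cv2.INTER_CUBIC))
E
```

```text
time_s: 11.62
tool_pos: [0.6124, -0.2425, 0.0451]
tool_rot: [-180.0, 0.0, -78.1]
force: [-3.0, 2.1, 8.0]
grip_width: 0.0004
```

View pics/s5.png

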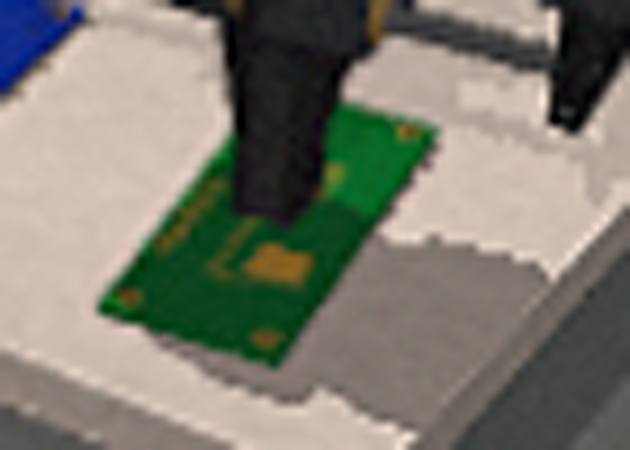

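View pics/w5.png

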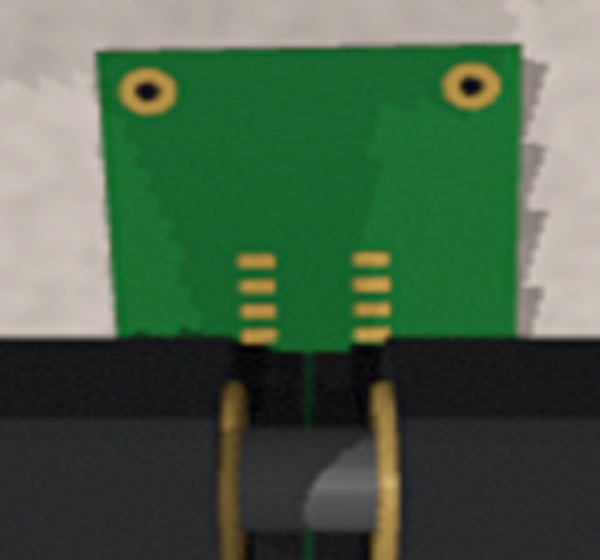

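Contact at reported z 0.0451 (8 N): so the real tip is ~38 mm above the reported TCP. Back off slightly and slide along tool +y (toward the edge).

```bash
python3 -m inch '{"dp":[[0,0,-0.0004],[0,0.001,0],[0,0.002,0],[0,0.003,0],[0,0.003,0],[0,0.002,0],[0,0.001,0],[0,0,0]],"turn":[0,0,0,0,0,0,0,0]}'
```

```text
time_s: 12.72
tool_pos: [0.6017, -0.2451, 0.0451]
tool_rot: [-179.9, -0.1, -78.1]
force: [2.9, 0.6, 5.4]
grip_width: 0.0004
```

```bash
python3 -m inch '{"dp":[[0,0.002,0],[0,0.004,0],[0,0.004,0],[0,0.004,0],[0,0.004,0],[0,0.004,0],[0,0.002,0],[0,0,0]],"turn":[0,0,0,0,0,0,0,0]}'; python3 - <<'E'
from h import *
a=vision.read_camera("side");cv2.imwrite("pics/s6.png",cv2.resize(a[150:260,260:380],None,fx=5,fy=5,interpolation=cv2.INTER_CUBIC))
E
```

```text
time_s: 13.72
tool_pos: [0.578, -0.2501, 0.0451]
tool_rot: [-179.9, -0.1, -78.1]
force: [3.0, 0.4, 6.1]
grip_width: 0.0009
```

View pics/s6.png

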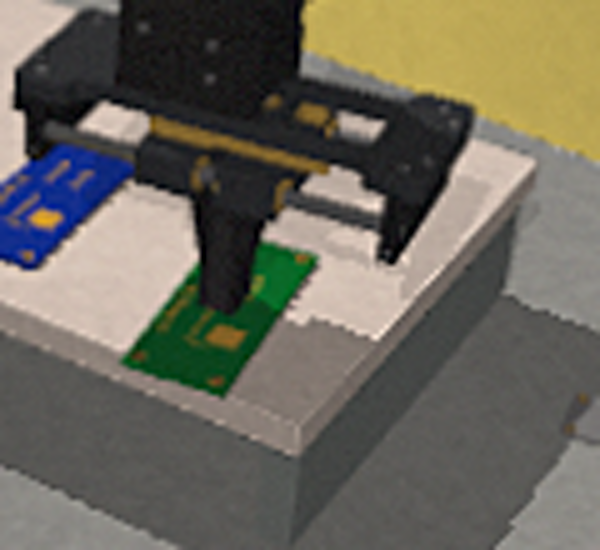

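The board follows the fingers; its near end is now about at the edge (crop 125-220, 360-395). Continue.

```bash
python3 -m inch '{"dp":[[0,0.003,0],[0,0.005,0],[0,0.005,0],[0,0.006,0],[0,0.006,0],[0,0.005,0],[0,0.003,0],[0,0,0]],"turn":[0,0,0,0,0,0,0,0]}'; python3 - <<'E'
from h import *
a=vision.read_camera("side");cv2.imwrite("pics/s7.png",cv2.resize(a[160:260,240:360],None,fx=6,fy=6,interpolation=cv2.INTER_CUBIC))
E
```

```text
time_s: 14.78
tool_pos: [0.5456, -0.257, 0.0451]
tool_rot: [-179.9, -0.0, -78.1]
force: [2.6, 0.9, 6.3]
grip_width: 0.0005
```

View pics/s7.png

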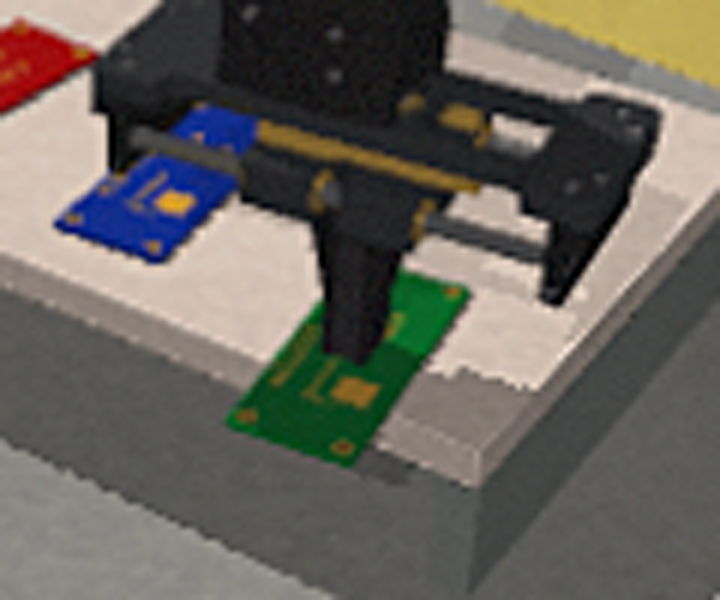

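```bash
python3 - <<'E'
from h import *
c=vision.get_calibration("side")
f=lambda x,y,z=.0832:px2w(c,(240+(x+.5)/6-.5,160+(y+.5)/6-.5),z)[:2]
NL,NR,FR=f(226,424),f(354,467),f(470,292)
ctr=(NL+FR)/2;d=FR-NR;print(NL,NR,FR,ctr,np.degrees(np.arctan2(d[1],d[0])),np.linalg.norm(d),np.linalg.norm(NL-NR))
t=np.radians(5.8);v=ctr-[.510,-.139];print("riser frame",v@[np.cos(t),np.sin(t)],v@[-np.sin(t),np.cos(t)])
E1,E2=f(0,248,.08),f(478,448,.08);print("edge pts",E1,E2)
E
```

```text
[ 0.47796252 -0.25065375] [ 0.48880448 -0.29947536] [ 0.60479903 -0.27089109] [ 0.54138077 -0.26077242] 13.84344283251331 0.11946462263907001 0.05001098134020922
riser frame 0.018914256845201705 -0.12432025608456682
edge pts [ 0.50913062 -0.10966165] [ 0.52987127 -0.32456914]
```

Board centre is ~19 mm inside the edge, so ~41 mm overhang. Lift off, open, move above the overhanging end.

```bash
python3 -m inch '{"dp":[[0,0,-0.005],[0,0,-0.025],[0,0,-0.03],[0.002,0.025,0],[0.002,0.025,0],[0,0,0],[0,0,0]],"turn":[0,0,0,0,-1.6,0,0]}' -1; python3 - <<'E'
from h import *
import json
c=vision.get_calibration("wrist");cv2.imwrite("pics/w8.png",vision.read_camera("wrist"))
json.dump({k:np.array(v).tolist() for k,v in c.items()},open("w8.json","w"))
a=vision.read_camera("side");cv2.imwrite("pics/s8.png",cv2.resize(a[160:260,240:360],None,fx=6,fy=6,interpolation=cv2.INTER_CUBIC))
E
```

```text
time_s: 15.7
tool_pos: [0.4967, -0.2704, 0.1039]
tool_rot: [180.0, 0.0, -76.5]
force: [0.0, 0.2, -0.1]
grip_width: 0.0626
```

View pics/w8.png

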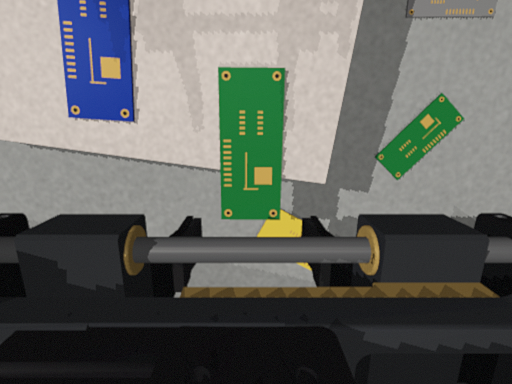

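View pics/s8.png

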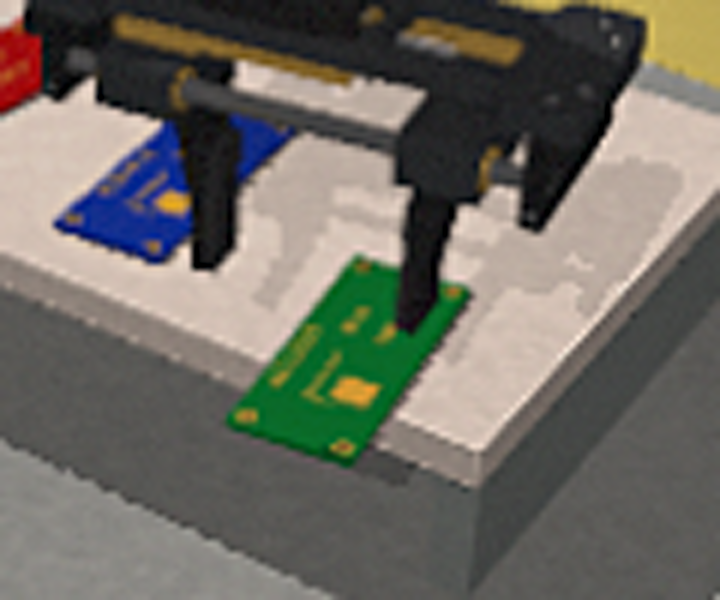

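The board stays level with all four corners visible in the wrist view: (219,68), (285,68), (222,219), (280,219); riser edge from (0,140) to (326,183). Measure.

```bash
python3 - <<'E'
from h import *
import json
c=json.load(open("w8.json"))
P=[px2w(c,u,.0832)[:2] for u in [(219,68),(285,68),(280,219),(222,219)]];P=np.array(P)
e=[px2w(c,u,.08)[:2] for u in [(0,140),(326,183)]];print(P.round(4).tolist(),P.mean(0))
d=P[0]+P[1]-P[2]-P[3];print(np.degrees(np.arctan2(d[1],d[0])),np.linalg.norm(d)/2)
e=np.array(e);n=e[0]-e[1];n/=np.linalg.norm(n);nx=np.array([n[1],-n[0]]);print("riser yaw",np.degrees(np.arctan2(nx[1],nx[0])),"board ctr x",(P.mean(0)-e[1])@nx,"corners",(P-e[1])@nx)
cb=P.mean(0);u=d/np.linalg.norm(d)
o=sensors.get_obs();t=o["tool_pos"][:2];print("tool",o["tool_pos"],"board local",(t-cb)@u,(t-cb)@[-u[1],u[0]])
cs=vision.get_calibration("side")
# side: tips at crop (207,268),(408,330)
for x,y in[(207,268),(408,330)]:
  for z in(.1,.14):print(z,px2w(cs,(240+(x+.5)/6-.5,160+(y+.5)/6-.5),z))
E
```

```text
[[0.5942, -0.2216], [0.6057, -0.2695], [0.4896, -0.2967], [0.478, -0.2486]] [ 0.54187599 -0.25911249]
13.141069773433983 0.11928915920614921
riser yaw 5.907359098843404 board ctr x 0.020363100251235937 corners [ 0.07628455  0.08278137 -0.03551479 -0.04209872]
tool [ 0.49723898 -0.27031918  0.10404279] board local -0.04601595152501482 -0.000765026002349811
0.1 [ 0.53059729 -0.19854324  0.1       ]
0.14 [ 0.48508757 -0.23402714  0.14      ]
0.1 [ 0.54850117 -0.27924172  0.1       ]
0.14 [ 0.50157458 -0.30833936  0.14      ]
```

```bash
python3 -m inch '{"dp":[[0,0,0.02],[0,0,0.025],[0,0,0.015],[0,0,0.005],[0,0,0],[0,0,0]],"turn":[0.4,0,0,0,0,0]}'; python3 - <<'E'
from h import *
a=vision.read_camera("side");cv2.imwrite("pics/s9.png",cv2.resize(a[160:260,240:360],None,fx=6,fy=6,interpolation=cv2.INTER_CUBIC))
E
```

```text
time_s: 16.55
tool_pos: [0.4973, -0.2713, 0.0401]
tool_rot: [-179.9, -0.0, -76.9]
force: [-0.4, -0.6, -0.2]
grip_width: 0.0868
```

View pics/s9.png

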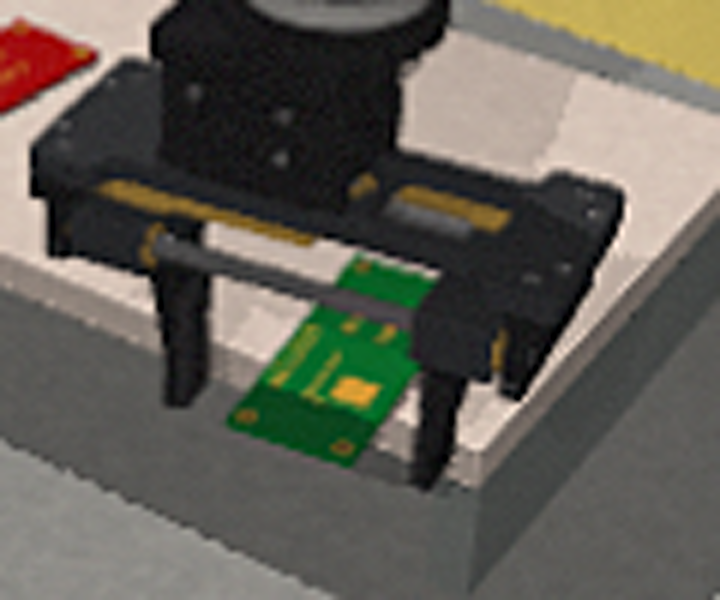

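Fingers straddle the overhanging end, tips about level with the board. Lower 4 mm and close.

```bash
python3 -m inch '{"dp":[[0,0,0.004],[0,0,0],[0,0,0],[0,0,0],[0,0,0],[0,0,0],[0,0,0]],"turn":[0,0,0,0,0,0,0]}' 1 25; python3 - <<'E'
from h import *
a=vision.read_camera("side");cv2.imwrite("pics/s10.png",cv2.resize(a[160:260,240:360],None,fx=6,fy=6,interpolation=cv2.INTER_CUBIC))
E
```

```text
time_s: 17.48
tool_pos: [0.4967, -0.271, 0.0354]
tool_rot: [-180.0, 0.0, -76.9]
force: [0.5, 0.3, 1.0]
grip_width: 0.049
```

View pics/s10.png

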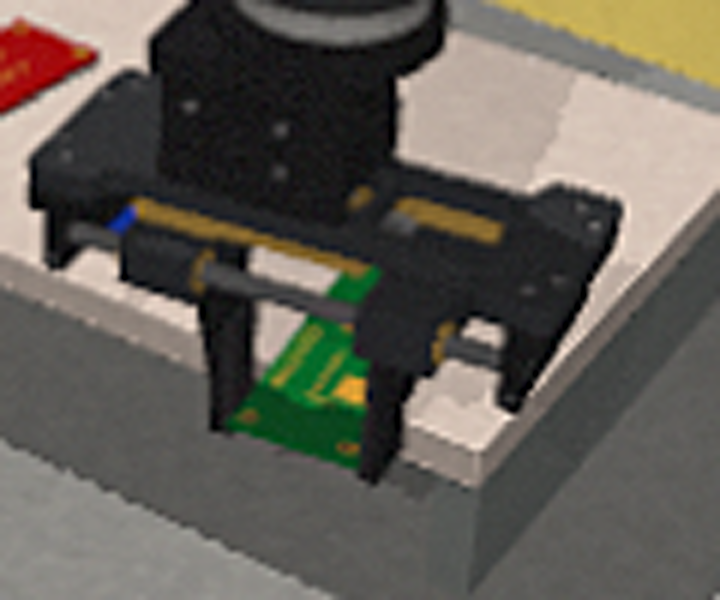

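Gripped at 49 mm by the overhanging end. Lift.

```bash
python3 -m inch '{"dp":[[0,0,-0.003],[0,0,-0.006],[0,0,-0.01],[0,0,-0.012],[0,0,-0.014],[0,0,-0.012],[0,0,-0.006],[0,0,0]],"turn":[0,0,0,0,0,0,0,0]}' ; python3 - <<'E'
from h import *
a=vision.read_camera("side");cv2.imwrite("pics/s11.png",cv2.resize(a[140:260,230:380],None,fx=5,fy=5,interpolation=cv2.INTER_CUBIC))
cv2.imwrite("pics/w11.png",vision.read_camera("wrist"))
E
```

```text
time_s: 18.52
tool_pos: [0.497, -0.2709, 0.0988]
tool_rot: [-179.9, -0.0, -76.9]
force: [0.8, -0.0, -1.2]
grip_width: 0.0493
```

View pics/s11.png

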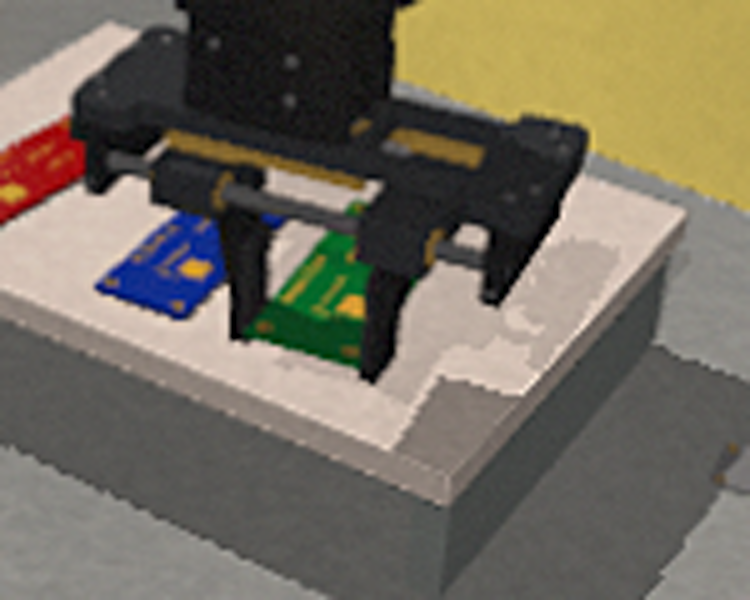

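View pics/w11.png

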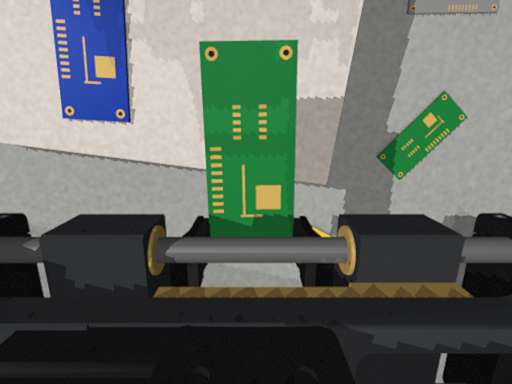

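Held level (tilt under ~2°). Plan the transfer.

```bash
python3 -c "
from h import *
print(sensors.get_obs()['qpos'])
plan([[.497,-.271,.135],[.47,0,.14],[.415,.244,.14]],-80.2,maxd=.035)"
```

```text
[-17.15150206  15.34558979  49.98183105 103.13588433 -12.67819678
  67.40109639 -40.13769966]
16 from [ 0.4964 -0.2708  0.098 ] -76.89
{"dp":[[0.0, -0.001, -0.035], [-0.032, -0.004, -0.003], [-0.035, -0.004, -0.0], [-0.035, -0.004, -0.001], [-0.034, -0.004, -0.001], [-0.035, -0.004, -0.0], [-0.035, -0.004, -0.001], [-0.035, -0.003, -0.0]],"turn":[np.float64(0.2), np.float64(0.2), np.float64(0.2), np.float64(0.2), np.float64(0.2), np.float64(0.2), np.float64(0.2), np.float64(0.2)]}
{"dp":[[-0.035, -0.003, -0.001], [-0.034, 0.0, 0.0], [-0.035, 0.001, 0.0], [-0.035, 0.002, 0.0], [-0.035, 0.001, 0.0], [-0.035, 0.001, 0.0], [-0.035, 0.002, 0.0], [-0.035, 0.001, 0.0]],"turn":[np.float64(0.2), np.float64(0.2), np.float64(0.2), np.float64(0.2), np.float64(0.2), np.float64(0.2), np.float64(0.2), np.float64(0.2)]}
end [0.4152 0.2439 0.14  ] -80.08924479519261
```

```bash
python3 -m inch '{"dp":[[0,-0.001,-0.035],[-0.02,-0.003,-0.003],[-0.035,-0.004,0],[-0.035,-0.004,-0.001],[-0.034,-0.004,-0.001],[-0.035,-0.004,0],[-0.035,-0.004,-0.001],[-0.035,-0.003,0]],"turn":[0.2,0.2,0.2,0.2,0.2,0.2,0.2,0.2]}' && python3 -m inch '{"dp":[[-0.035,-0.003,-0.001],[-0.034,0,0],[-0.035,0.001,0],[-0.035,0.002,0],[-0.035,0.001,0],[-0.035,0.001,0],[-0.035,0.002,0],[-0.02,0.001,0]],"turn":[0.2,0.2,0.2,0.2,0.2,0.2,0.2,0.2]}' && python3 -m inch '{"dp":[[-0.02,0,0],[-0.006,0,0],[0,0,0],[0,0,0]],"turn":[0,0,0,0]}' && python3 - <<'E'
from h import *
import json
c=vision.get_calibration("wrist");cv2.imwrite("pics/w12.png",vision.read_camera("wrist"))
json.dump({k:np.array(v).tolist() for k,v in c.items()},open("w12.json","w"))
cv2.imwrite("pics/s12.png",vision.read_camera("side"))
o=sensors.get_obs();print(o["tool_pos"],o["tool_rot"],o["qpos"])
E
```

```text
time_s: 19.62
tool_pos: [0.4738, -0.0403, 0.139]
tool_rot: [180.0, 0.0, -78.5]
force: [0.6, -0.3, -1.3]
grip_width: 0.0494
time_s: 20.62
tool_pos: [0.4187, 0.2186, 0.1397]
tool_rot: [179.9, -0.0, -80.0]
force: [-1.1, 0.8, 0.8]
grip_width: 0.0492
time_s: 21.12
tool_pos: [0.4157, 0.2416, 0.1403]
tool_rot: [180.0, -0.0, -80.2]
force: [-0.2, 0.1, 0.0]
grip_width: 0.0492
[0.41568772 0.24175332 0.14044118] [-1.79992575e+02  2.74110477e-03 -8.01798550e+01] [ -54.22360257   -1.28967487   20.71872705  110.48085689    0.4838428
   70.71817383 -113.84924619]
```

View pics/w12.png

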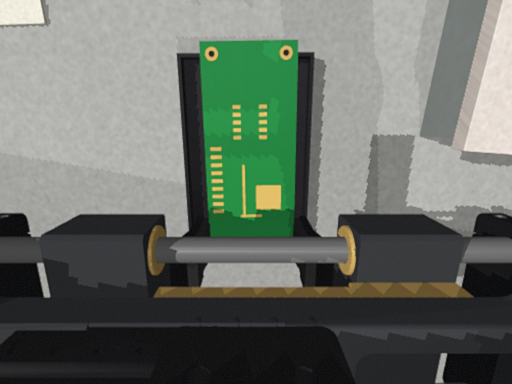

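View pics/s12.png

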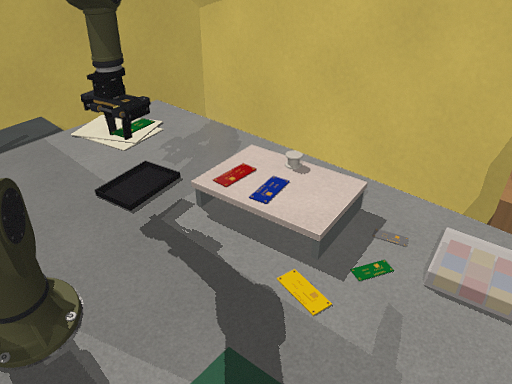

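```bash
python3 - <<'E'
from h import *
import json
c=json.load(open("w12.json"))
A,B=[px2w(c,u,.018)[:2] for u in[(179,54),(314,53)]];w=A-B;print(A,B,np.linalg.norm(w),np.degrees(np.arctan2(-w[0],w[1])))
y=np.radians(9.8);u=np.array([np.cos(y),np.sin(y)]);ctr=(A+B)/2-.104*u;print("tray ctr",ctr)
t=sensors.get_obs()["tool_pos"][:2];b=t+.046*u;v=b-ctr;print("board rel tray",v@u,v@[-u[1],u[0]])
E
```

```text
[0.53804071 0.34222423] [0.56371234 0.19949264] 0.1450218567002324 10.196173367099302
tray ctr [0.4483941  0.25315665]
board rel tray 0.011829920002184224 -0.005669991925236256
```

Tray centre agrees within 3 mm. Centre by 5 mm and descend.

```bash
python3 -m inch '{"dp":[[-0.003,0,0.015],[-0.002,0,0.03],[0,0,0.035],[0,0,0.035],[0,0,0.025],[0,0,0.015],[0,0,0.004],[0,0,0]],"turn":[0,0,0,0,0,0,0,0]}'; python3 -m inch '{"dp":[[0,0,0.005],[0,0,0.003],[0,0,0]],"turn":[0,0,0]}';python3 - <<'E'
from h import *
a=vision.read_camera("side");cv2.imwrite("pics/s13.png",cv2.resize(a[100:220,70:200],None,fx=5,fy=5,interpolation=cv2.INTER_CUBIC))
E
```

```text
time_s: 22.22
tool_pos: [0.4149, 0.2477, -0.0183]
tool_rot: [-180.0, 0.0, -80.1]
force: [-0.2, 0.2, -0.0]
grip_width: 0.049
time_s: 22.6
tool_pos: [0.4144, 0.2475, -0.0267]
tool_rot: [180.0, 0.0, -80.1]
force: [-0.3, 0.7, -1.0]
grip_width: 0.0491
```

View pics/s13.png

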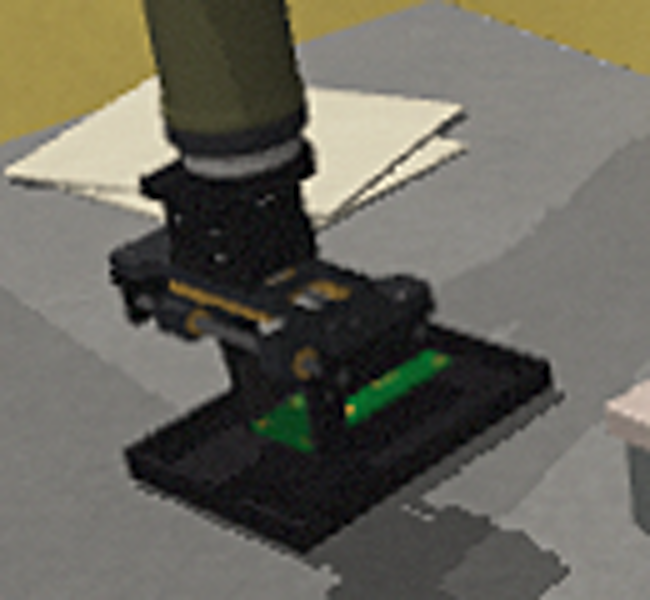

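Board over the tray floor, tips ~7 mm above it. Lower until the tips just touch.

```bash
python3 -m inch '{"dp":[[0,0,0.003],[0,0,0.002],[0,0,0]],"turn":[0,0,0]}';python3 -m inch '{"dp":[[0,0,0.001],[0,0,0]],"turn":[0,0]}'
```

```text
time_s: 23.02
tool_pos: [0.4143, 0.2474, -0.0319]
tool_rot: [180.0, -0.0, -80.1]
force: [-0.2, -0.5, -0.1]
grip_width: 0.0493
time_s: 23.28
tool_pos: [0.4145, 0.2475, -0.0327]
tool_rot: [180.0, 0.0, -80.1]
force: [-0.5, -0.7, -1.1]
grip_width: 0.0492
```

```bash
python3 -m inch '{"dp":[[0,0,0.001],[0,0,0]],"turn":[0,0]}'
```

```text
time_s: 23.52
tool_pos: [0.4144, 0.2475, -0.0337]
tool_rot: [180.0, -0.0, -80.1]
force: [0.3, 0.4, 0.3]
grip_width: 0.0489
```

Tips ~0.5 mm above the floor. Open to about 63 mm and look.

```bash
python3 -m inch '{"dp":[[0,0,0],[0,0,0],[0,0,0],[0,0,0]],"turn":[0,0,0,0]}' -0.45; python3 - <<'E'
from h import *
a=vision.read_camera("side");cv2.imwrite("pics/s14.png",cv2.resize(a[100:220,70:200],None,fx=5,fy=5,interpolation=cv2.INTER_CUBIC))
cv2.imwrite("pics/w14.png",vision.read_camera("wrist"))
E
```

```text
time_s: 24.02
tool_pos: [0.4146, 0.2476, -0.0336]
tool_rot: [-180.0, 0.0, -80.1]
force: [-0.8, 0.8, 0.2]
grip_width: 0.0627
```

View pics/s14.png

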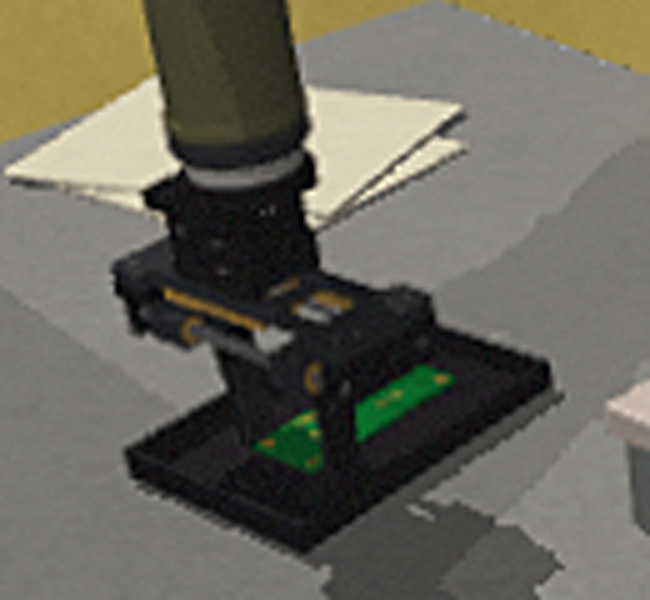

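View pics/w14.png

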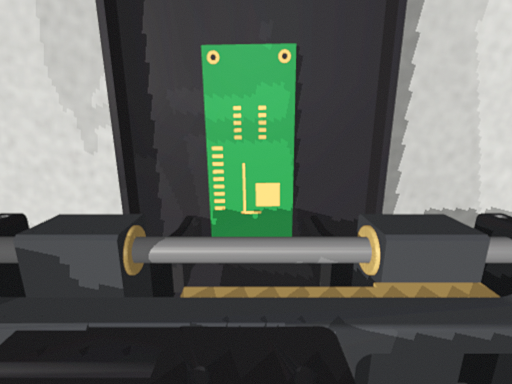

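Released; the board lies on the tray floor with fingers clear on both sides. Retract upward.

```bash
python3 -m inch '{"dp":[[0,0,-0.005],[0,0,-0.015],[0,0,-0.03],[0,0,-0.04],[0,0,-0.04],[0,0,-0.02],[0,0,0],[0,0,0]],"turn":[0,0,0,0,0,0,0,0]}'; python3 - <<'E'
from h import *
import json
c=vision.get_calibration("wrist");cv2.imwrite("pics/w15.png",vision.read_camera("wrist"))
json.dump({k:np.array(v).tolist() for k,v in c.items()},open("w15.json","w"))
cv2.imwrite("pics/s15.png",vision.read_camera("side"))
E
```

```text
time_s: 25.12
tool_pos: [0.414, 0.2472, 0.1159]
tool_rot: [180.0, -0.0, -80.1]
force: [-0.1, 0.0, -0.1]
grip_width: 0.0627
```

View pics/w15.png

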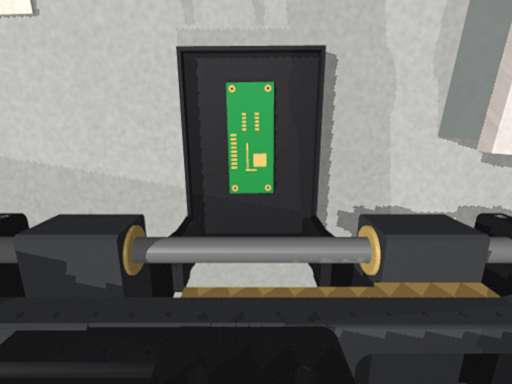

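View pics/s15.png

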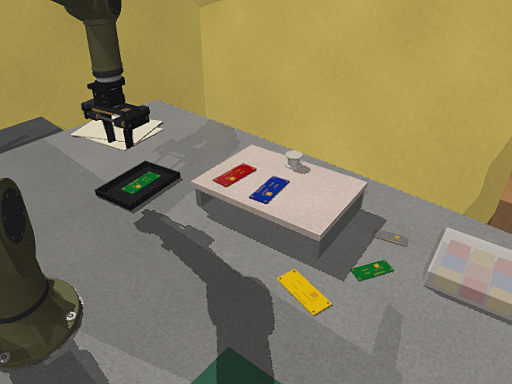

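Board corners (226,82), (274,82), (275,193), (230,193) in the wrist view; red, blue and spool look unmoved in the side view. Check the numbers.

```bash
python3 - <<'E'
from h import *
import json
c=json.load(open("w15.json"))
P=np.array([px2w(c,u,.0072)[:2] for u in[(226,82),(274,82),(275,193),(230,193)]]);print(P.mean(0),np.linalg.norm(P[0]-P[1]),np.linalg.norm(P[2]-P[3]),np.linalg.norm(P[0]-P[3]))
y=np.radians(9.8);u=np.array([np.cos(y),np.sin(y)])
for t in([.4506,.2501],[.4484,.2532]):
    v=P.mean(0)-t;print(v@u,v@[-u[1],u[0]])
a=cv2.imread("pics/side0.png").astype(int);b=cv2.imread("pics/s15.png").astype(int)
for n,(r0,r1,c0,c1) in dict(red=(155,190,210,260),blue=(172,208,246,294),spool=(146,176,280,306)).items():
    print(n,np.abs(a-b)[r0:r1,c0:c1].mean())
print(sensors.get_obs()["force"]); env.sign_off()
E
```

```text
[0.46040928 0.25585623] 0.05055705350424577 0.052309791654262035 0.12085288783176608
0.010645905383285305 0.004002605123470969
0.012286153312534262 0.0005733797400068893
red 9.54704761904762
blue 9.844328703703704
spool 9.968376068376068
[-1.09965625  0.27361042  0.08085901]
the job is handed in; nothing more can be done
```

I slid the green board over the riser's front edge with shut fingertips at 5 to 8 N, gripped it by the overhang and lifted it. I then laid it in the black tray, let go, retracted and handed the job in at about 25 s; no verdict was reported.

- **Overhang and lift:** the wrist view put the near corners 35 to 42 mm past the edge. The grip was about 46 mm from the board's centre, on the front half, and the board stayed level within about 2°.
- **Release:** I opened the fingers with their tips about 0.5 mm above the tray floor. The board dropped the last 6 mm or so.
- **Final position:** the board lies flat, about 11 mm along the tray's length and 1 to 4 mm across from its centre (limit 50 mm each way). The arm was clear of everything.
- **Red board, blue board, spool:** in the side view they look unmoved. I did not re-measure their positions. A before/after pixel comparison gave a similar difference of 9.5 to 10 grey levels for all three. I put that down to picture noise or brightness but did not check it.
- **Disagreement:** the reported TCP lay about 38 mm beyond the real fingertips, which the side camera and first contact with the board both showed. I corrected all working heights for this.

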